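# Lock the lid of the sterilising container

## Task

The sprung blue lid of the sterilising container stands ajar. With a fingertip in the slot of its big round fastener, press the lid down shut and, while it is held down, turn the fastener a full quarter turn clockwise (seen from above) so that its cam catches and the lid stays locked down when you let go. Do not lift the lid further open, and leave the tape roll, the haemostat and the red-capped vial where they lie.

Things in the scene. Friction and masses are not known exactly. Their poses are not given: they have to be found in the camera images.
- steri_box: aluminium sterilising container, 140 mm (its x) by 240 mm (its y) by 60 mm high, fixed to the worktop; origin at the centre of its underside, z up. The lid's hinge runs along its x axis at its +y end (y = +123 mm, z = 63 mm); the fastener is near its -y end. Two wire side handles stand 15 mm out from its long sides.
- lid (a joint): sprung blue lid (144 x 244 x 4 mm), rad: 0 = flat shut. Unlocked, a spring lifts it to about 0.2 (fastener 37 mm up); about 4 N at the fastener holds it shut; firm stop at -0.012 (2 mm lower at the fastener). The cam catches surely if the lid is held below 0.025 (within 4 mm of shut at the fastener) while the fastener turns, never above 0.05. Locked, it stays between -0.01 and 0.015.
- fastener (a joint): turn of the fastener, rad: 0 = unlocked (slot along the container's x, red dot toward +x), growing clockwise from above to a firm stop at 1.571 = locked (red dot toward the container's -y, beside the green dot on the lid's edge). Starts at 0 to 0.2; light friction (0.08 N m), stays where left. Its cam tongue, below the red dot, slides under a keeper over about the last half of the turn.
- slot_centre (a point): point on the fastener's axis on the floor of its finger slot, 193 mm from the hinge line. Lid shut: 70 mm above the worktop, 70 mm from the container's origin toward its -y. The fastener is a grey disc, 88 mm across, with two black cheeks 14 mm tall; between them runs the straight slot, 36 mm wide, 88 mm long, open at both ends. Axes turn with it: x along the slot to the red dot, z up.
- red_dot (a point): red dot of 9 mm on the floor of the slot, 36 mm from the fastener's axis along the slot
- tape_roll: loose beige roll of tape, 65 mm across, 19 mm high, origin at the centre of its underside; bystander
- haemostat: loose steel haemostat, 63 x 158 x 9 mm, lying flat, origin at the centre of its underside; bystander
- red_vial: loose white indicator vial with a red cap, 12 x 50 x 12 mm, lying, origin at the centre of its underside; bystander

How it is judged:
On the way, in this order (a step that is already met when the one before it is completed fails the run):
1. the lid is pressed shut before the fastener is turned home (value of joint lid below 0.045 rad and value of joint fastener below 1 rad), for 0.1 s.
2. with the lid still down, the fastener is turned to its stop by the fingers (value of joint lid below 0.03 rad and value of joint fastener above 1.4 rad and contact force between the fingers and steri_box above 0.3 N), for 0.05 s.
At the end, for the whole second after the job is handed in: The fastener is turned to at least 1.4 rad of its 1.571 and the lid, released, stays shut (below 0.03 rad) and at rest; the three bystanders are within 20 mm of where they lay (value of joint fastener above 1.4 rad and value of joint lid below 0.03 rad and velocity of joint lid below 0.05 rad/s and distance of each of tape_roll, haemostat, red_vial from where it was at the start of the episode below 0.02 m); the robot touches nothing.
It fails at once if the lid is lifted further open (value of joint lid above 0.4 rad).
It fails at once if a bystander is moved or lifted (distance of any of tape_roll, haemostat, red_vial from where it was at the start of the episode above 0.03 m).
It also fails if it takes over 40 s, if anything falls off the work surface, if the arm or the gripper's body presses on something with over 40 N, if the wrist force passes 120 N, or if a joint passes its speed limit or range.

## Robot

A 6-joint arm with a two-finger parallel gripper is mounted at the origin on a cart in front of the work surface, level with it; the furniture and walls round the work are solid. World frame = base frame: x ahead of the robot, y to its left, z up, the work surface at z = 0. Lengths are in m, angles in rad, forces in N, time in s.
With the tool pointing down it reaches from about 0.35 to 0.85 m from the base axis. Payload 8.1 kg.
Tool frame: the origin (TCP) lies at the very end of the fingers, on their centre line; the grasp point (between the pads) lies robot.hold_point_z behind it (robot.hold_point_z is the distance from the TCP to the grasp point, in m); z points along the fingers, y is the direction in which the jaws open and shut (so a half turn about z gives the same grasp; the last joint's range is limited). The gripper opens to 93 mm and grips with 3 to 60 N. Pads are 15 mm wide; open, the fingers measure 128 mm over their backs; the gripper's body (75 mm by 188 mm) begins 65 mm behind the grasp point.
Start: joints at [-1.43, 0.13, 1.488, -0, 1.523, -0.085], TCP at [0.134, -0.585, 0.219] pointing down, gripper open.
Joint ranges: [-2.96, 2.96], [-0.89, 2.26], [0.02, 2.5], [-1.34, 4.48], [0, 2.73], [-2.66, 2.66]. Speed limits (rad/s): [2.39, 2.39, 2.79, 3.14, 3.14, 3.14].

## Interface

Orientations are given as a rotation vector (axis times angle).
In Python, from plant import robot, cams gives the robot as it stands. The module is installed in compiled form; this text tells all that it offers.
- The arm moves only by the tool step_arm, never from a script. Its argument "deltas" is a list of rows, each an object with "offset": the shift along the tool's x, y, z in cm, a list of three; "roll": the turn about the tool's z in rad. In form: [{"offset": [x, y, z], "roll": roll}, ...]. A call has 1 to 12 rows; each row shifts and turns the commanded pose from where the row before left it, along the tool's axes as they then stand; what a row does not reach is not made up. A row lasts 1/8 s, in which the tool goes at most 62.5 mm and 10.7 degrees, less where a joint would pass 70% of its speed; a pose out of reach is approached as far as the arm can. A call with a gripper value outside its range is refused whole. "fingers" is the finger opening in cm, from 0 to 9.3, set as the call begins (left out, the last holds). The fingers move at their own pace and stop on an object; "grip_force" is the grip in N (left out, the last holds). Time passes only in rows, so rows that do not move let the fingers close. It gives the time, the measured TCP pose, the force and the opening at its end, in the units of the state.
- robot.read_state(): the state, without advancing time (a new reading comes with each control period).
- cams.read_camera(name): name is "scene" or "side" or "wrist"; returns a dict with "pixels" (420x560x3 uint8, red, green, blue), "fx", "fy", "cx", "cy" (pixels), "extrinsics" (4x4, takes a point from world to camera coordinates). Camera axes: x right, y down, z forward; pixel columns grow to the right and rows downward; lengths in m; the calibration is good to about 2 mm. A picture is of the moment at which its call begins. There is no depth.
- robot.close_job(): hands the job in, once; it reports no verdict.
Trained networks look in a picture, given as the dict that the camera call returned (one of the last four; its "shot" number tells which), for a name from the list of things; names that differ only in an ending like _2 or _b are one class to them, and where a whole thing is asked for, a point or a joint stands for the part that bears it (a point fixed in the world has none). Each returns a list of dicts, best first, with "score" (0 to 1); they miss things now and then, are a little off and sometimes report something else, mostly with a low value. They report only what shows in the picture. A call takes as long as a camera call.
- cams.boxes_of(picture, thing): "xy" ([column, row] in pixels, amid what is visible of it).
- cams.silhouettes(picture, thing): "mask" (420x560 bool, what is visible of it) and "xy" ([column, row] in pixels, amid what is visible of it).
- cams.pinpoint(picture, thing): "xy" ([column, row] in pixels: a listed point, or the origin of a listed thing).
The state is a dict: "t": time; "q": joint angles; "dq": joint speeds; "joint_torque": joint torques, N m; "tool_pos": TCP position; "orientation": TCP orientation; "force": force on the tool from outside, world axes, zero at the start; "wrist_torque": the same for the moment, N m; "opening": finger opening in m.
Only numpy, scipy, OpenCV 4.12 (cv2) and the standard library are available. Lean on these libraries where they do the work, as an engineer would, in place of code of your own. Each camera call takes 0.05 s, during which the arm holds its last target. There are 200 camera calls.

## Working session

There is one attempt and no reset: what is moved stays moved. The work goes in short steps, Python scripts to look and compute and a tool call to move; the robot and the scene stay as the last step left them, time stands still between calls to the robot, and variables do not carry over. Pictures are saved under pics/ and viewed, about 8 in all and at most 12, crops included, and the job is handed in when it is done.

Besides the shell and the picture viewer there is one more tool, called by a JSON object that holds its "op" and its "data". step_arm: Moves the arm, as the interface text tells. Its arguments: {"type":"object","properties":{"deltas":{"type":"array"},"fingers":{"type":"number"},"grip_force":{"type":"number"}},"required":["deltas"]}

```bash
mkdir -p pics
cat > h.py <<'E'
from plant import robot, cams
import numpy as np, cv2
def look(n):
    p=cams.read_camera(n); return p
def save(p,f): cv2.imwrite('pics/'+f,p['pixels'][:,:,::-1])
def ray(p,uv):
    T=np.array(p['extrinsics']);R=T[:3,:3];t=T[:3,3]
    d=R.T@np.array([(uv[0]-p['cx'])/p['fx'],(uv[1]-p['cy'])/p['fy'],1.]);return -R.T@t,d/np.linalg.norm(d)
def plane(p,uv,z):
    o,d=ray(p,uv);return o+d*(z-o[2])/d[2]
def tri(rs):
    A=0;b=0
    for o,d in rs:
        M=np.eye(3)-np.outer(d,d);A=A+M;b=b+M@o
    x=np.linalg.solve(A,b);return x,[np.linalg.norm((np.eye(3)-np.outer(d,d))@(x-o)) for o,d in rs]
def proj(p,X):
    T=np.array(p['extrinsics']);c=T[:3,:3]@X+T[:3,3];return np.array([p['fx']*c[0]/c[2]+p['cx'],p['fy']*c[1]/c[2]+p['cy']])
E
python3 - <<'E'
from h import *
print(robot.read_state(), robot.hold_point_z)
P={}
for n in ['scene','side']:
    p=look(n);P[n]=p;save(p,n+'0.png')
    for t in ['slot_centre','red_dot','steri_box','tape_roll','haemostat','red_vial']:
        r=cams.pinpoint(p,t)
        for k in r[:2]: print(n,t,k['xy'],round(k['score'],2), plane(p,k['xy'],0).round(3))
        if r: P[n,t]=ray(p,r[0]['xy'])
for t in ['slot_centre','red_dot','steri_box','tape_roll','haemostat','red_vial']:
    if ('scene',t) in P and ('side',t) in P: print(t,tri([P['scene',t],P['side',t]]))
a=np.hstack([cv2.resize(P[n]['pixels'],(400,300)) for n in ('scene','side')])
cv2.imwrite('pics/a.png',a[:,:,::-1])
E
```

```text
{'t': 0.0, 'q': array([-1.43041565e+00,  1.31114729e-01,  1.48929915e+00, -2.55311248e-05,
        1.52300407e+00, -8.53905998e-02]), 'dq': array([ 0.00057583,  0.00026564, -0.00167775, -0.0007363 ,  0.00145559,
        0.00175904]), 'joint_torque': array([-2.98180552e-03, -5.59842610e+01, -4.91761351e+01,  7.64313480e-02,
        3.48999817e-02, -1.46259340e-04]), 'tool_pos': array([ 0.13425136, -0.58419304,  0.21760428]), 'orientation': array([-3.11978446e+00, -3.53684451e-01,  1.18795718e-04]), 'force': array([-0.05951489, -0.44646296, -0.20929058]), 'wrist_torque': array([-0.03275489,  0.03814874, -0.00576685]), 'opening': 0.09293593099527646} 0.0188
scene slot_centre [324.1, 219.2] 0.76 [ 0.569 -0.162  0.   ]
scene slot_centre [377.7, 269.7] 0.31 [ 0.492 -0.321  0.   ]
scene red_dot [336.5, 206.8] 0.6 [ 0.624 -0.163  0.   ]
scene steri_box [289.8, 246.4] 0.66 [ 0.454 -0.149  0.   ]
scene tape_roll [372.2, 294.4] 0.9 [ 0.429 -0.339  0.   ]
scene haemostat [224.5, 213.3] 0.71 [0.464 0.028 0.   ]
scene red_vial [377.6, 270.6] 0.53 [ 0.49  -0.322  0.   ]
side slot_centre [300.5, 168.8] 0.58 [ 0.496 -0.373  0.   ]
side slot_centre [288.9, 222.4] 0.35 [ 0.461 -0.155  0.   ]
side red_dot [286.9, 161.5] 0.98 [ 0.538 -0.396  0.   ]
side steri_box [290.9, 223.2] 0.89 [ 0.456 -0.153  0.   ]
side haemostat [257.1, 284.7] 0.81 [0.463 0.04  0.   ]
slot_centre (array([ 0.45668514, -0.21823147,  0.09746387]), [np.float64(0.0004121573701302463), np.float64(0.0004121573701301945)])
red_dot (array([ 0.48930225, -0.22429725,  0.10672006]), [np.float64(0.0014904608789769157), np.float64(0.0014904608789767773)])
steri_box (array([ 0.45396644, -0.14980745,  0.00166983]), [np.float64(0.001351307377504429), np.float64(0.001351307377504556)])
haemostat (array([ 0.46695627,  0.03262265, -0.00572979]), [np.float64(0.0022190756693180255), np.float64(0.0022190756693180537)])
```

View pics/scene0.png

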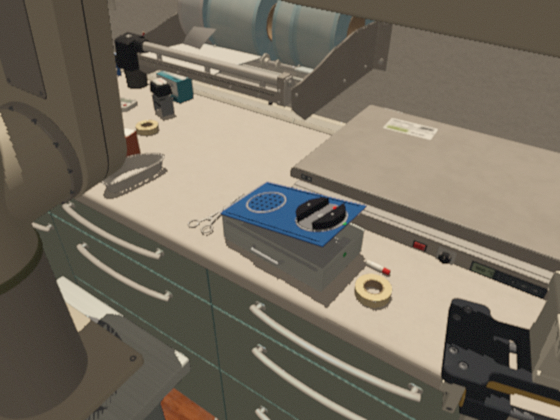

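View pics/side0.png

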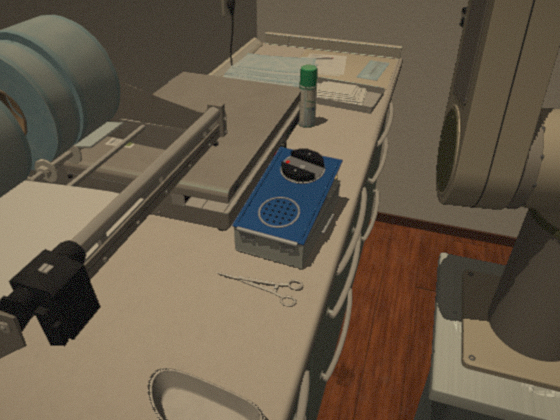

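Run:
```python
from h import *
s=look('scene');d=look('side')
for n,u in [('can bottom',(308,125)),('can top',(308,68))]: 
    o,r=ray(d,u); print(n,[plane(d,u,z).round(3) for z in (0,.1,.2)])
print('side cam',ray(d,(280,210))[0],'scene',ray(s,(280,210))[0])
for n,u in [('corner top',(293,175)),('base mid',(375,222)),('plate right edge',(560,270))]: print(n,[plane(s,u,z).round(3) for z in (0,.05,.1,.15)])
for n,u in [('plate near corner',(232,190)),('base corner',(228,226)),('far corner',(300,88)),('base far',(290,150))]: print('side',n,[plane(d,u,z).round(3) for z in (0,.05,.1,.15)])
print(proj(s,np.array([.134,-.585,.218])))
```

```text
can bottom [array([ 0.54 , -0.616,  0.   ]), array([ 0.493, -0.417,  0.1  ]), array([ 0.445, -0.219,  0.2  ])]
can top [array([ 0.662, -1.076,  0.   ]), array([ 0.594, -0.803,  0.1  ]), array([ 0.527, -0.53 ,  0.2  ])]
side cam [0.24605728 0.61083598 0.61785557] scene [-0.12204292 -0.51009593  0.60282152]
corner top [array([ 0.679, -0.012,  0.   ]), array([ 0.613, -0.053,  0.05 ]), array([ 0.546, -0.094,  0.1  ]), array([ 0.48 , -0.136,  0.15 ])]
base mid [array([ 0.622, -0.256,  0.   ]), array([ 0.56 , -0.277,  0.05 ]), array([ 0.499, -0.298,  0.1  ]), array([ 0.437, -0.319,  0.15 ])]
plate right edge [array([ 0.685, -0.605,  0.   ]), array([ 0.618, -0.597,  0.05 ]), array([ 0.551, -0.589,  0.1  ]), array([ 0.484, -0.581,  0.15 ])]
side plate near corner [array([ 0.622, -0.231,  0.   ]), array([ 0.591, -0.163,  0.05 ]), array([ 0.561, -0.094,  0.1  ]), array([ 0.531, -0.026,  0.15 ])]
side base corner [array([ 0.579, -0.103,  0.   ]), array([ 0.552, -0.045,  0.05 ]), array([0.525, 0.013, 0.1  ]), array([0.498, 0.071, 0.15 ])]
side far corner [array([ 0.638, -0.879,  0.   ]), array([ 0.606, -0.758,  0.05 ]), array([ 0.574, -0.638,  0.1  ]), array([ 0.543, -0.517,  0.15 ])]
side base far [array([ 0.548, -0.456,  0.   ]), array([ 0.523, -0.37 ,  0.05 ]), array([ 0.499, -0.284,  0.1  ]), array([ 0.475, -0.197,  0.15 ])]
[530.30039524 463.17620847]
```

{"op": "step_arm", "data": {"deltas": [{"offset": [0, 0, -1], "roll": -0.18}, {"offset": [0, 0, -1], "roll": -0.18}, {"offset": [0, 0, -1], "roll": -0.18}, {"offset": [0, 0, 0], "roll": -0.18}, {"offset": [0, 0, 0], "roll": -0.18}, {"offset": [0, 0, 0], "roll": -0.18}, {"offset": [0, 0, 0], "roll": -0.12}], "fingers": 4.3}}

```text
t: 1.68
tool_pos: [0.1344, -0.5848, 0.2486]
orientation: [2.371, 2.06, -0.0]
force: [-1.0, -0.1, -0.2]
opening: 0.0432
```

{"op": "step_arm", "data": {"deltas": [{"offset": [4.54, 2.98, 0.5], "roll": 0}, {"offset": [4.54, 2.98, 0.5], "roll": 0}, {"offset": [4.54, 2.98, 0.5], "roll": 0}, {"offset": [4.54, 2.98, 0.5], "roll": 0}, {"offset": [4.54, 2.98, 0.5], "roll": 0}, {"offset": [4.54, 2.98, 0.5], "roll": 0}, {"offset": [4.54, 2.98, 0.5], "roll": 0}, {"offset": [4.54, 2.98, 0.5], "roll": 0}, {"offset": [4.54, 2.98, 0.5], "roll": 0}, {"offset": [0, 0, 0], "roll": 0}]}}

```text
t: 2.92
tool_pos: [0.4604, -0.2162, 0.2032]
orientation: [-2.371, -2.06, -0.001]
force: [0.3, -0.0, 0.1]
opening: 0.0434
```

```bash
cat > m.py <<'E'
from h import *
import sys
tag=sys.argv[1]
st=robot.read_state();print(st['t'],st['tool_pos'],st['orientation'],st['q'],st['force'])
R={}
for n in ['scene','side','wrist']:
    p=look(n);save(p,n+tag+'.png')
    for t in ['slot_centre','red_dot','steri_box']:
        r=cams.pinpoint(p,t)
        if r:
            k=r[0];print(n,t,k['xy'],round(k['score'],2))
            if k['score']>.4:R.setdefault(t,[]).append(ray(p,k['xy']))
    print(n,'tcp px',proj(p,st['tool_pos']))
X={t:tri(v) for t,v in R.items() if len(v)>1}
for t,v in X.items(): print(t,v[0].round(4),np.round(v[1],4))
if 'slot_centre' in X and 'red_dot' in X:
    v=X['red_dot'][0]-X['slot_centre'][0];print('yaw',np.arctan2(v[1],v[0]))
E
python3 m.py 1
```

```text
2.925 [ 0.46035402 -0.21618962  0.203209  ] [-2.37068289e+00 -2.06004097e+00 -9.64605084e-04] [-5.40532850e-01 -1.10600261e-01  1.75893014e+00  8.67474888e-04
  1.49393487e+00 -4.00607082e-01] [ 0.2778056  -0.00993806  0.05818155]
scene slot_centre [323.4, 216.0] 0.65
scene red_dot [333.8, 206.1] 0.74
scene tcp px [328.05880406 167.9303664 ]
side slot_centre [303.5, 164.4] 0.6
side red_dot [289.9, 161.1] 0.75
side steri_box [286.9, 224.8] 0.86
side tcp px [300.2691169  122.95562479]
wrist slot_centre [270.1, 199.3] 0.6
wrist red_dot [307.7, 205.0] 0.8
wrist steri_box [270.3, 124.9] 0.83
wrist tcp px [279.57927143 242.70599403]
slot_centre [ 0.4519 -0.216   0.1082] [0.0028 0.0026 0.0041]
red_dot [ 0.4838 -0.2216  0.1104] [0.0014 0.003  0.0018]
steri_box [ 0.4615 -0.1471 -0.0011] [0.0013 0.0013]
yaw -0.1754791404089318
```

View pics/wrist1.png

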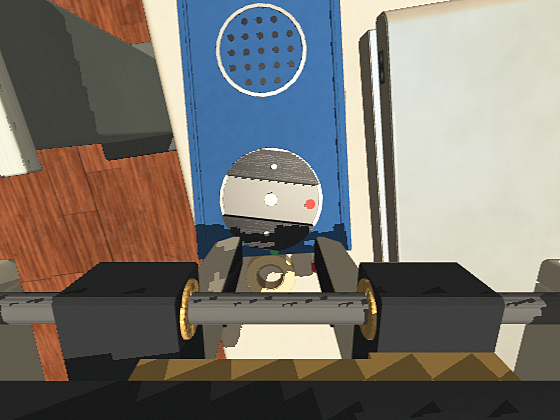

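Run:
```python
from h import *
p=look('wrist')
for z in (.1,.105,.11):
    a=plane(p,(271,199.5),z);b=plane(p,(310,204),z);print(z,a.round(4),np.linalg.norm(b-a),np.arctan2(*(b-a)[1::-1]))
    # slot edges direction
    for u,v in [((229,173),(317,184)),((224,212),(312,223))]:
        e=plane(p,v,z)-plane(p,u,z);print('  edge',np.arctan2(e[1],e[0]))
    # lid side edges (tilted plane 0.2 rad: approx)
```

```text
0.1 [ 0.4534 -0.2135  0.1   ] 0.036679850940287646 -0.2630500984017789
  edge -0.2704419862927863
  edge -0.2749499137449869
0.105 [ 0.4537 -0.2123  0.105 ] 0.03599983905093258 -0.2630500984017792
  edge -0.27044198629278643
  edge -0.27494991374498723
0.11 [ 0.454  -0.2111  0.11  ] 0.03531982716157746 -0.2630500984017792
  edge -0.27044198629278665
  edge -0.27494991374498656
```

{"op": "step_arm", "data": {"deltas": [{"offset": [0, 0, 0], "roll": 0.13}, {"offset": [0, -0.73, 3], "roll": 0}, {"offset": [0, 0, 3], "roll": 0}, {"offset": [0, 0, 1], "roll": 0}, {"offset": [0, 0, 0], "roll": 0}]}}

```text
t: 4.2
tool_pos: [0.4515, -0.2171, 0.1334]
orientation: [-2.504, -1.895, 0.001]
force: [-0.3, 0.2, 0.3]
opening: 0.0428
```

```bash
python3 m.py 2
python3 - <<'E'
import cv2
a=cv2.imread('pics/scene2.png')[130:280,230:430];b=cv2.imread('pics/side2.png')[80:230,200:400];w=cv2.imread('pics/wrist2.png')
o=cv2.resize(cv2.hconcat([a,b]),(800,300),interpolation=3)
w=cv2.resize(w[100:300,80:480],(600,300));w=cv2.copyMakeBorder(w,0,0,0,200,0)
cv2.imwrite('pics/c2.png',cv2.vconcat([o,w]))
E
```

```text
4.2 [ 0.45145819 -0.21705026  0.13336672] [-2.50401290e+00 -1.89536283e+00  7.16555397e-04] [-5.50530782e-01 -8.07783758e-02  1.86075079e+00 -1.28442864e-05
  1.36284243e+00 -2.75575123e-01] [-0.31670914  0.20074732  0.3136452 ]
scene slot_centre [321.3, 216.5] 0.63
scene red_dot [334.8, 208.4] 0.82
scene steri_box [288.7, 244.1] 0.73
scene tcp px [323.20698    204.50782023]
side slot_centre [303.0, 167.7] 0.73
side red_dot [286.3, 158.3] 0.95
side steri_box [286.0, 224.8] 0.92
side tcp px [303.31166678 154.41136449]
wrist slot_centre [276.8, 225.0] 0.69
wrist red_dot [327.9, 227.5] 0.75
wrist steri_box [263.3, 130.3] 0.64
wrist tcp px [275.74457645 248.90354203]
slot_centre [ 0.4522 -0.2135  0.1038] [0.0014 0.0022 0.0017]
red_dot [ 0.4874 -0.2234  0.1094] [0.0033 0.0044 0.0019]
steri_box [ 4.599e-01 -1.456e-01  2.000e-04] [0.0027 0.0044 0.0043]
yaw -0.2746430847399508
```

View pics/c2.png

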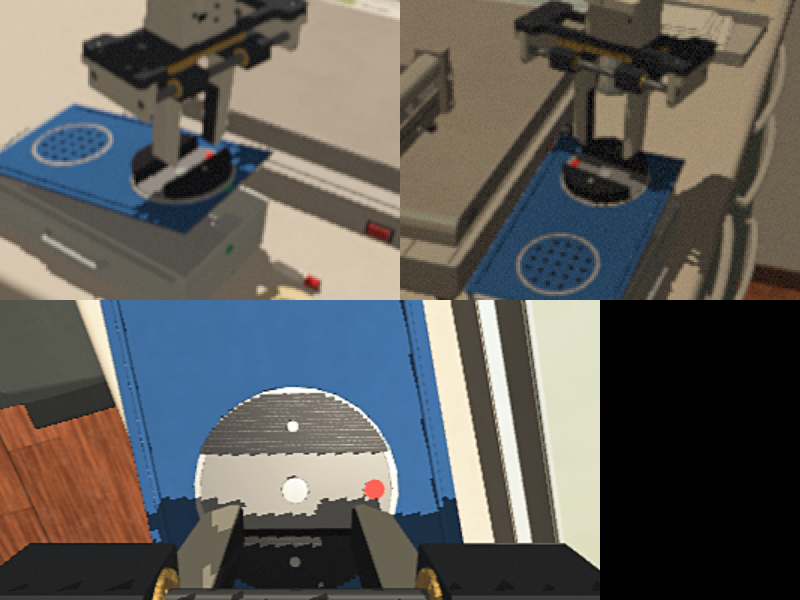

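{"op": "step_arm", "data": {"deltas": [{"offset": [0.3, 0.0, 0.8], "roll": 0}, {"offset": [0, 0, 1.2], "roll": 0}, {"offset": [0, 0, 0.8], "roll": 0}, {"offset": [-0.1, 0, 0.8], "roll": 0}, {"offset": [-0.1, 0, 0.8], "roll": 0}, {"offset": [-0.1, 0, 0.8], "roll": 0}, {"offset": [-0.1, 0, 0.8], "roll": 0}, {"offset": [0, 0, 0.2], "roll": 0}, {"offset": [0, 0, 0], "roll": 0}]}}

```text
t: 5.92
tool_pos: [0.4515, -0.2181, 0.0717]
orientation: [-2.505, -1.896, -0.0]
force: [-0.0, 2.1, 2.7]
opening: 0.0429
```

```bash
python3 m.py 3
python3 - <<'E'
import cv2
a=cv2.imread('pics/scene3.png')[130:280,230:430];b=cv2.imread('pics/side3.png')[80:230,200:400];w=cv2.imread('pics/wrist3.png')
o=cv2.resize(cv2.hconcat([a,b]),(800,300),interpolation=3)
w=cv2.resize(w[100:300,80:480],(600,300));w=cv2.copyMakeBorder(w,0,0,0,200,0)
cv2.imwrite('pics/c3.png',cv2.vconcat([o,w]))
E
```

```text
5.925 [ 0.45152309 -0.21809338  0.07167003] [-2.50478421e+00 -1.89592933e+00 -1.64827204e-04] [-5.52376810e-01 -1.22260015e-02  1.91390374e+00  1.71205538e-04
  1.24004196e+00 -2.77470625e-01] [-0.04542145  2.05770024  2.66535784]
scene slot_centre [323.1, 235.1] 0.64
scene red_dot [336.2, 222.3] 0.62
scene steri_box [289.5, 243.0] 0.82
scene tcp px [321.5898143  231.89303172]
side slot_centre [304.6, 177.4] 0.97
side red_dot [288.9, 173.0] 0.89
side steri_box [284.4, 223.5] 0.72
side tcp px [302.25367322 179.41415455]
wrist slot_centre [277.5, 248.3] 0.82
wrist red_dot [338.3, 247.7] 0.71
wrist steri_box [261.7, 129.0] 0.67
wrist tcp px [276.97671897 249.77437786]
slot_centre [ 0.4495 -0.2221  0.0702] [0.0022 0.0044 0.0045]
red_dot [ 0.4862 -0.2275  0.0749] [0.0016 0.002  0.0022]
steri_box [ 0.4623 -0.1454  0.0023] [0.0026 0.0054 0.0044]
yaw -0.14437939951507958
```

View pics/c3.png

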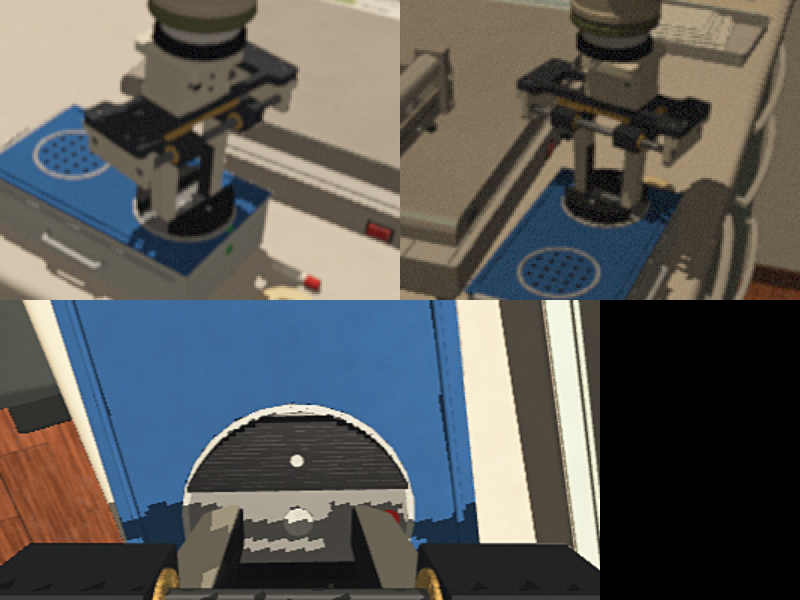

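{"op": "step_arm", "data": {"deltas": [{"offset": [0, 0, 0.3], "roll": 0}, {"offset": [0, 0, 0.15], "roll": 0.1}, {"offset": [0, 0, 0], "roll": 0.12}, {"offset": [0, 0, 0], "roll": 0.12}]}}

```text
t: 7.02
tool_pos: [0.4509, -0.2185, 0.0678]
orientation: [-2.792, -1.439, 0.002]
force: [-6.8, 3.3, 14.7]
opening: 0.0432
```

{"op": "step_arm", "data": {"deltas": [{"offset": [0, 0, 0], "roll": 0.12}, {"offset": [0, 0, 0], "roll": 0.12}, {"offset": [0, 0, 0], "roll": 0.12}, {"offset": [0, 0, 0], "roll": 0.12}]}}

```text
t: 7.52
tool_pos: [0.4504, -0.2175, 0.0677]
orientation: [-3.052, -0.734, 0.004]
force: [-9.8, 7.9, 18.3]
opening: 0.0433
```

```bash
python3 m.py 4
python3 - <<'E'
import cv2
a=cv2.imread('pics/scene4.png')[130:280,230:430];b=cv2.imread('pics/side4.png')[80:230,200:400];w=cv2.imread('pics/wrist4.png')
o=cv2.resize(cv2.hconcat([a,b]),(800,300),interpolation=3)
w=cv2.resize(w[100:300,80:480],(600,300));w=cv2.copyMakeBorder(w,0,0,0,200,0)
cv2.imwrite('pics/c4.png',cv2.vconcat([o,w]))
E
```

```text
7.525 [ 0.45035749 -0.21754732  0.06772007] [-3.05242208 -0.73396992  0.0035123 ] [-5.52502862e-01 -7.51701291e-03  1.91709434e+00 -6.43251638e-05
  1.23512837e+00  5.46364581e-01] [-9.80875718  7.86799283 18.28579146]
scene slot_centre [323.3, 235.6] 0.73
scene red_dot [341.2, 234.9] 0.86
scene steri_box [290.6, 244.6] 0.73
scene tcp px [320.88121953 233.78044803]
side slot_centre [303.9, 179.3] 0.7
side red_dot [301.1, 171.0] 0.58
side steri_box [287.7, 225.1] 0.75
side tcp px [302.63948033 181.19419183]
wrist slot_centre [279.3, 245.7] 0.88
wrist red_dot [337.7, 248.7] 0.81
wrist steri_box [201.3, 170.6] 0.56
wrist tcp px [276.55235029 251.21669052]
slot_centre [ 0.4511 -0.2213  0.0666] [0.0017 0.0038 0.0043]
red_dot [ 0.4662 -0.2506  0.0694] [0.0003 0.0033 0.0032]
steri_box [ 4.592e-01 -1.466e-01 -3.000e-04] [0.0006 0.0018 0.002 ]
yaw -1.0945730678494592
```

View pics/c4.png

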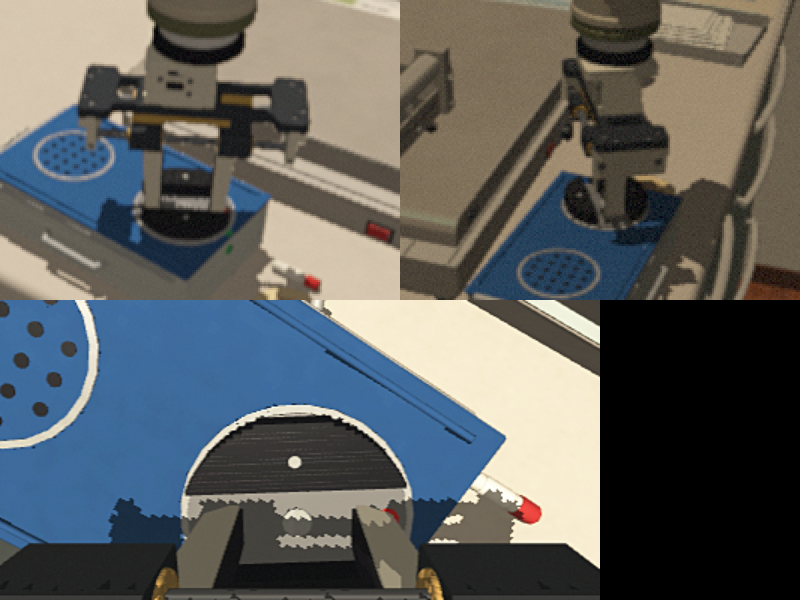

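{"op": "step_arm", "data": {"deltas": [{"offset": [0, 0, 0], "roll": 0.12}, {"offset": [0, 0, 0], "roll": 0.12}, {"offset": [0, 0, 0], "roll": 0.12}, {"offset": [0, 0, 0], "roll": 0.12}, {"offset": [0, 0, 0], "roll": 0.12}, {"offset": [0, 0, 0], "roll": 0.12}, {"offset": [0, 0, 0], "roll": 0.1}, {"offset": [0, 0, 0], "roll": 0}]}}

```text
t: 9.12
tool_pos: [0.4522, -0.2192, 0.0681]
orientation: [3.093, -0.54, 0.003]
force: [-0.4, -0.1, 7.7]
opening: 0.043
```

```bash
python3 m.py 5
python3 - <<'E'
from h import *
s=robot.read_state();print(s['wrist_torque'])
a=cv2.imread('pics/scene5.png')[130:280,230:430];b=cv2.imread('pics/side5.png')[80:230,200:400];w=cv2.imread('pics/wrist5.png')
o=cv2.resize(cv2.hconcat([a,b]),(800,300),interpolation=3)
w=cv2.resize(w[100:300,80:480],(600,300));w=cv2.copyMakeBorder(w,0,0,0,200,0)
cv2.imwrite('pics/c5.png',cv2.vconcat([o,w]))
E
```

```text
9.125 [ 0.45218008 -0.21915549  0.06805978] [ 3.09330089e+00 -5.39752942e-01  2.91266243e-03] [-5.52804659e-01 -7.04606217e-03  1.91594716e+00 -7.99383735e-04
  1.23039292e+00  1.36376105e+00] [-0.37475873 -0.06632311  7.72336223]
scene slot_centre [323.7, 237.1] 0.82
scene red_dot [339.2, 242.2] 0.89
scene steri_box [289.6, 245.3] 0.58
scene tcp px [322.15290698 233.42908115]
side slot_centre [301.6, 182.2] 0.57
side red_dot [310.4, 171.6] 0.55
side steri_box [286.7, 221.8] 0.69
side tcp px [302.0240609  180.52692196]
wrist slot_centre [276.1, 252.6] 0.77
wrist red_dot [422.8, 194.9] 0.67
wrist steri_box [192.8, 235.8] 0.62
wrist tcp px [276.79268023 251.63248196]
slot_centre [ 0.4516 -0.2204  0.0627] [0.003  0.0016 0.0032]
red_dot [ 0.4504 -0.2796  0.0691] [0.0224 0.0117 0.0292]
steri_box [ 0.4609 -0.148   0.0017] [0.0049 0.0045 0.0007]
yaw -1.5913266863076532
[0.22215391 0.12260238 0.17653445]
```

View pics/c5.png

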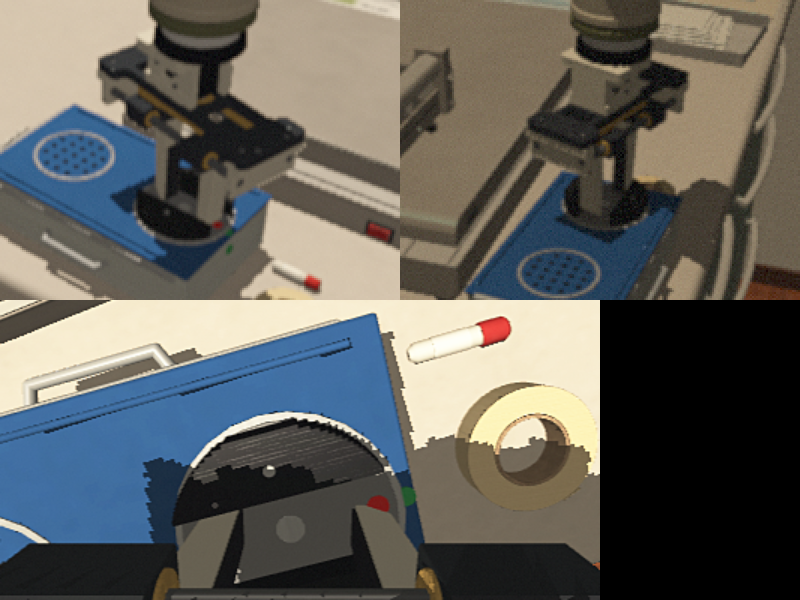

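{"op": "step_arm", "data": {"deltas": [{"offset": [0, 0, 0], "roll": 0.1}, {"offset": [0, 0, 0], "roll": 0.1}, {"offset": [0, 0, 0], "roll": 0}]}}

```text
t: 10.1
tool_pos: [0.4518, -0.2192, 0.0681]
orientation: [3.027, -0.824, 0.001]
force: [-4.4, -1.9, 10.2]
opening: 0.0449
```

Run:
```python
from h import *
s=robot.read_state();print(s['wrist_torque'],s['force'],s['orientation'])
save(look('wrist'),'wrist6.png')
w=cv2.imread('pics/wrist6.png')
cv2.imwrite('pics/c6.png',cv2.resize(w[100:300,80:480],(800,400)))
```

```text
[0.05446682 0.42703285 9.81346282] [-4.37756706 -1.93342972 10.17425244] [ 3.02652679e+00 -8.23987647e-01  7.44448254e-04]
```

View pics/c6.png

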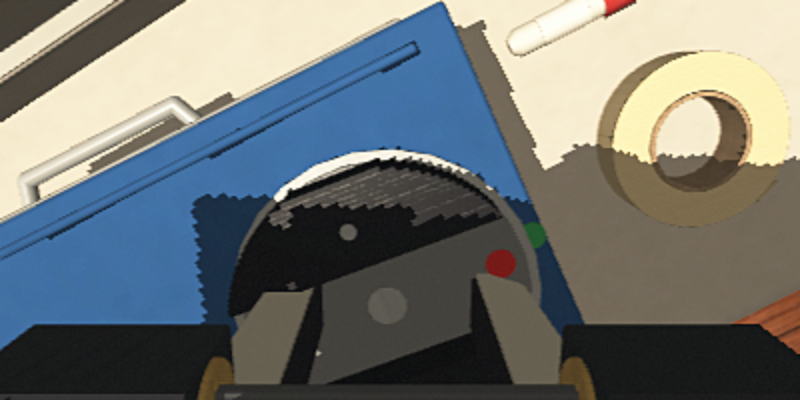

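{"op": "step_arm", "data": {"deltas": [{"offset": [0, 0, -0.3], "roll": -0.1}, {"offset": [0, 0, -0.3], "roll": -0.1}, {"offset": [0, 0, -0.6], "roll": 0}, {"offset": [0, 0, -2], "roll": 0}, {"offset": [0, 0, -4], "roll": 0}, {"offset": [0, 0, -4], "roll": 0}, {"offset": [0, 0, 0], "roll": 0}, {"offset": [0, 0, 0], "roll": 0}]}}

```text
t: 11.15
tool_pos: [0.4511, -0.2182, 0.1786]
orientation: [-3.095, 0.541, 0.001]
force: [0.3, 0.4, -0.2]
opening: 0.0429
```

```bash
python3 m.py 7
python3 - <<'E'
from h import *
a=cv2.imread('pics/scene7.png')[130:280,230:430];b=cv2.imread('pics/side7.png')[80:230,200:400];w=cv2.imread('pics/wrist7.png')
o=cv2.resize(cv2.hconcat([a,b]),(800,300),interpolation=3)
w=cv2.resize(w[100:300,80:480],(600,300));w=cv2.copyMakeBorder(w,0,0,0,200,0)
cv2.imwrite('pics/c7.png',cv2.vconcat([o,w]))
E
```

```text
11.15 [ 0.45105353 -0.218211    0.17864175] [-3.09464584e+00  5.40836841e-01  1.09839102e-03] [-5.52782840e-01 -1.16949203e-01  1.80991261e+00 -2.21555245e-04
  1.44929438e+00  1.36407636e+00] [ 0.32303884  0.43814187 -0.21712713]
scene slot_centre [323.2, 234.7] 0.57
scene red_dot [338.3, 240.3] 0.95
scene steri_box [289.2, 242.3] 0.72
scene tcp px [325.38713232 183.17689078]
side slot_centre [302.0, 179.1] 0.95
side red_dot [308.1, 172.3] 0.89
side steri_box [288.6, 222.2] 0.78
side tcp px [304.56438776 134.41203389]
wrist slot_centre [277.0, 205.0] 0.61
wrist red_dot [311.4, 195.8] 0.98
wrist steri_box [216.4, 202.2] 0.62
wrist tcp px [277.16297822 251.73634344]
slot_centre [ 0.4515 -0.2203  0.0691] [0.0026 0.002  0.0025]
red_dot [ 0.4485 -0.2527  0.0701] [0.0014 0.0009 0.0012]
steri_box [ 0.4598 -0.1457  0.0057] [0.002  0.0016 0.0022]
yaw -1.6631855828188882
```

View pics/c7.png

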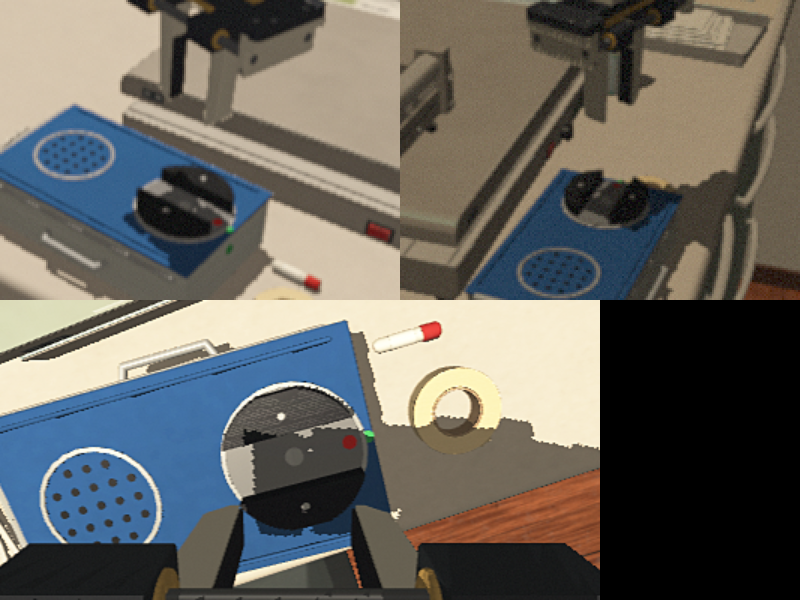

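The lid stays shut after release. The slot is parallel to the lid's long edge and the red dot sits beside the green dot. The gripper is clear, so I'm handing in.

```bash
python3 -c "
from plant import robot
print(robot.close_job())"
```

```text
the job is handed in; nothing more can be done
None
```

The lid is shut and locked, and I handed the job in at about 11 s of the 40 s allowed. No verdict is reported back.

- **Pressing:** I put both fingertips, spread along the slot, onto its floor and pressed the lid to its stop. The tool read 10–18 N for most of the turn, dipping to about 8 N once.
- **Turning:** I turned the fastener clockwise until it hit its firm stop. The wrist moment rose to about 9.8 N m there, so it was home. I then eased the roll back and lifted straight out.
- **After release:** The slot centre measured 69 mm above the worktop, against 70 mm when shut. The fastener's yaw was about −1.66 rad, so a turn of about 1.5 to 1.57 rad given the box's estimated yaw. The red dot lies beside the green one.
- **Clearance and bystanders:** The tool was about 11 cm clear with no contact force. The tape roll and the vial look unmoved; the haemostat was away from the work, but I did not measure it again.

**Disagreement:** Single detections differed by a few millimetres between cameras. One red-dot reading, taken while the fingers hid it, was off by centimetres and I ignored it.

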